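# Feed a billet through the press guard flap to its back stop

### The arm

A 6-joint arm with a two-finger parallel gripper is mounted at the origin on the work surface. World frame = base frame: x ahead of the robot, y to its left, z up, the work surface at z = 0. Lengths are in m, angles in rad, forces in N, time in s.
With the tool pointing down it reaches from about 0.25 to 0.775 m from the base axis. Payload 8.9 kg.
Tool frame: the origin (TCP) lies between the finger pads; the fingertips stand 8 mm ahead of it and the grasp point (between the pads) lies 11 mm behind it; y points along the fingers, z is the direction in which the jaws open and shut, and the axes are right-handed (so a half turn about y gives the same grasp; the last joint's range is limited). The gripper opens to 85 mm and grips with 20 to 120 N. Pads are 22 mm wide; open, the fingers measure 114 mm over their backs; the gripper's body (76 mm by 85 mm) begins 54 mm behind the grasp point. The pads swing forward as they close: fully open they stand 13 mm farther back than shut.
Start: joints at [-0.139, 0.291, -0.153, 1.127, 0, 1.431], TCP at [0.525, 0, 0.239] pointing down, gripper open.
Joint ranges: [-2.52, 2.52], [-0.91, 1.74], [-1.3, 1.37], [-1.96, 2.02], [-1.52, 1.47], [-3.14, 3.14]. Speed limits (rad/s): [2.22, 2.22, 2.79, 3.14, 3.14, 3.14].

### API

Orientations are given as a rotation vector (axis times angle).
In Python, from plant import env gives the robot as it stands.
- The arm moves only by the shell command python3 -m inch 'ROWS' [FORCE]. ROWS is JSON, a list of rows, each a list of 7 numbers: the shift along the tool's x, y, z in m, then the turn, a rotation vector about the tool's x, y, z in degrees, then the opening in per cent of the stroke, from 0 (shut) to 100 (fully open). In form: [[tx, ty, tz, rx, ry, rz, gripper], ...]. A call has 1 to 5 rows; each row is the pose to reach, as a shift and turn from the pose measured when the call began, along the tool's axes at that moment; what a row does not reach only later rows make up. A row lasts 1/8 s, in which the tool goes at most 62.5 mm and 10.7 degrees, less where a joint would pass 70% of its speed; a pose out of reach is approached as far as the arm can. A call with a gripper value outside its range is refused whole. The fingers move at their own pace and stop on an object; FORCE is the grip in N (left out, the last holds). Time passes only in rows, so rows that repeat a pose let the fingers close. It gives the time, the measured TCP pose, the force and the opening at its end, in the units of the state.
- env.get_obs(): the state, without advancing time (a new reading comes with each control period).
- env.capture(name): name is "scene" or "side" or "wrist"; returns (picture, depth): 480x640x3 uint8, red, green, blue; 480x640 float32, m along the optical axis (not along the pixel's ray), 0 where there is no reading.
- env.calibration(name): a dict with "camera_matrix" (3x3 intrinsics, pixels), "rvec" (rotation vector, rad) and "tvec" (3), from world to camera coordinates, as OpenCV has them. Camera axes: x right, y down, z forward; pixel columns grow to the right and rows downward; lengths in m; the calibration is good to about 2 mm. The wrist camera is an equidistant fisheye: a pixel r from the principal point sees the ray r / f radians off the axis. A picture is of the moment at which its call begins: read the wrist's pose just before it. calibration takes no time and is no camera call; for the wrist camera it gives the pose at the moment of the call.
- env.close_job(): hands the job in, once; it reports no verdict.
The state is a dict: "time_s": time; "q": joint angles; "qvel": joint speeds; "joint_efforts": joint torques, N m; "eef_pos": TCP position; "eef_rot": TCP orientation; "contact_force": force on the tool from outside, world axes, zero at the start; "moment": the same for the moment, N m; "grip_width": opening from 0.0 (shut) to 1.0 (fully open).
Only numpy, scipy, OpenCV 4.12 (cv2) and the standard library are available. Lean on these libraries where they do the work, as an engineer would, in place of code of your own. Each camera call takes 0.05 s, during which the arm holds its last target. There are 200 camera calls.

### The job

Use the wooden push stick to slide the brass billet along the press's feed track, in through the hanging guard flap, until it bears gently on the sprung feeler pin of the back stop; find the pin by feel, as its setting changes from job to job, and do not force it, since it is delicate. Then ease the stick back, so that the billet stays resting on the pin, and draw it all the way out so that the flap falls shut behind the billet, and lay the stick back on the bench, clear of the press. Touch the billet only with the stick, never with the gripper, and leave the other things on the bench where they are.

Things in the scene. Friction and masses are not known exactly. Their poses are not given: they have to be found in the camera images.
- press: Grey and dark steel C-frame bench press, air cylinder on top, fixed to the bench (place and yaw differ each time). Origin on the bench straight below the guard opening, on the feed centreline; z up; work is fed along its own -y. Steel feed track, top at z = 60 mm, from y = +230 (open end) to the ram at y = -105. Barred guard sides at x = +-60, y = 0 to -168, up to z = 170.
- gate (a point): Middle of the guard opening's sill, on the track top at y = 0 (press axes). The guard front (y = 0 to 6 mm) has an opening 66 wide and 64 mm high; its header reaches 110 mm above the track. Outside it (y > 6) the track is 70 mm wide with nothing above or beside it.
- track_end (a point): Middle of the track top at its open end, 230 mm out from the gate (press axes). Two guide strips 8 mm high run from here through the gate to y = -120 and leave a level channel 40 mm wide, centred on x = 0.
- guard_flap (a joint): Guard flap: thin aluminium plate 58 wide, 54 high, 90 g, on a free hinge along the press's x, 58 mm above the track, at y = -4; its lower edge hangs 4 mm above the track. Angle in rad: 0 shut, grows as the lower edge swings inward (-y), up to 1.5; it cannot swing outward. It falls shut by its weight, and rests on whatever lies under it.
- billet_center (a point): Centre of the rectangular brass billet, 60 long (its y), 36 wide (x), 34 mm high (z), about 0.6 kg, standing on the feed track between the guide strips, outside the flap. Its axes are nearly the press's. Sliding it and lifting the flap takes roughly 1 to 8 N.
- billet_nose (a point): Centre of the billet's leading end face (toward the flap), 30 mm along its own -y from its centre.
- backstop: Back stop: a block 40 wide, 22 deep, 40 mm high fixed on the bed at the press's y = -213 mm (origin under its middle). A steel quill, 17 mm above the track, sticks out of it toward the gate with a delicate sprung feeler pin (16 mm round face) at its tip. The quill is set by hand: pin face anywhere from y = -120 to -160; not measured. Spring 3 N/mm, travel 8 mm, 15 N at most.
- stick_grip (a point): Centre of the upright wooden grip of the push stick. The stick is a wooden bar 225 long, 22 wide, 26 mm high, 0.16 kg, lying on the bench. The grip stands at its tail: 36 along the stick, 28 across, from 26 to 82 mm above the stick's underside; this point is 54 mm above the underside. Axes: x along the stick to its nose, z up.
- stick_nose (a point): Centre of the push stick's flat nose, 13 mm above its underside and 202.5 mm ahead (+x) of the grip's centre.
- hammer: Bystander: hammer lying on the bench.
- spanner: Bystander: steel spanner lying on the bench.
- paste_jar: Bystander: closed jar, 64 mm across, 75 mm high; origin at its underside.
- round_billet: Bystander: upright round brass billet, 40 mm across, 45 mm high; origin at its underside.
- short_billet: Bystander: small square brass offcut 30 x 30 x 22 mm; origin at its underside.
- clamp: Bystander: red G-clamp lying flat, about 200 mm long.
Not all that is in view belongs to the job. What is shaped like the part that bears stick_grip but pink is not meant.

How it is judged:
On the way, in this order (a step that is already met when the one before it is completed fails the run):
1. the billet has lifted the guard flap and is passing under it (value of joint guard_flap above 0.7 rad and y of billet_nose in the frame of press below -0.02 m), for 0.05 s.
2. the billet presses on the back stop's feeler pin with the stick behind it, inside the guard (contact force between billet and backstop above 2 N and contact force between stick and billet above 0.5 N and z of billet_center in the frame of press below 0.082 m), for 0.1 s.
At the end, for the whole second after the job is handed in: The billet lies on the track inside the guard flat, its front end still resting on the back stop's feeler pin (over 0.3 N), the flap hangs shut behind it (within 0.06 rad), and the push stick lies at rest on the bench, not touching the press (contact force between billet and backstop above 0.3 N and y of billet_nose in the frame of press below -0.11 m and z of billet_center in the frame of press below 0.082 m and value of joint guard_flap below 0.06 rad and height (world z) of stick_nose below 0.03 m and height (world z) of stick_grip below 0.065 m and contact force between stick and press below 0.05 N and linear speed of stick below 0.02 m/s and linear speed of billet below 0.01 m/s).
It fails at once if the feeler pin of the back stop was overloaded (over 15 N) (contact force between billet and backstop above 15 N).
It fails at once if the gripper touched the billet (contact force between the fingers and billet above 0.3 N).
It fails at once if another thing on the bench was moved more than 25 mm (distance of any of hammer, spanner, paste_jar, round_billet, short_billet, clamp from where it was at the start of the episode above 0.025 m).
It also fails if it takes over 72 s, if anything falls off the work surface, if the arm or the gripper's body presses on something with over 40 N, if the wrist force passes 120 N, or if a joint passes its speed limit or range.

## Working session

There is one attempt and no reset: what is moved stays moved. The work goes in short steps, Python scripts to look and compute and a shell command to move; the robot and the scene stay as the last step left them, time stands still between calls to the robot, and variables do not carry over. Pictures are saved under pics/ and viewed, about 8 in all and at most 12, crops included, and the job is handed in when it is done.

```bash
ls; mkdir -p pics; python3 - <<'E'
from plant import env
import cv2,numpy as np
o=env.get_obs(); print({k:np.round(v,3).tolist() for k,v in o.items()})
for n in ["scene","side"]:
    p,d=env.capture(n); cv2.imwrite(f"pics/{n}0.png",p[:,:,::-1]); np.savez(f"{n}0.npz",p=p,d=d)
    c=env.calibration(n); print(n,{k:np.round(v,4).tolist() for k,v in c.items()})
E
```

```text
pics
{'time_s': 0.0, 'q': [-0.139, 0.291, -0.154, 1.127, -0.0, 1.432], 'qvel': [-0.002, 0.0, 0.001, 0.001, -0.001, 0.001], 'joint_efforts': [-0.003, -53.715, 33.136, 0.016, -0.0, 0.0], 'eef_pos': [0.525, 0.0, 0.239], 'eef_rot': [-1.21, 1.21, -1.208], 'contact_force': [0.496, -0.16, -0.45], 'moment': [-0.008, 0.019, 0.04], 'grip_width': 1.001}
scene {'camera_matrix': [[486.9378, 0.0, 312.291], [0.0, 486.9378, 238.7409], [0.0, 0.0, 1.0]], 'rvec': [0.9963, 2.5065, -0.9468], 'tvec': [0.3016, -0.2287, 1.4476]}
side {'camera_matrix': [[561.2092, 0.0, 323.6295], [0.0, 561.2092, 243.4303], [0.0, 0.0, 1.0]], 'rvec': [2.0952, -0.6712, 0.3385], 'tvec': [-0.3543, 0.2967, 1.0072]}
```

View pics/scene0.png

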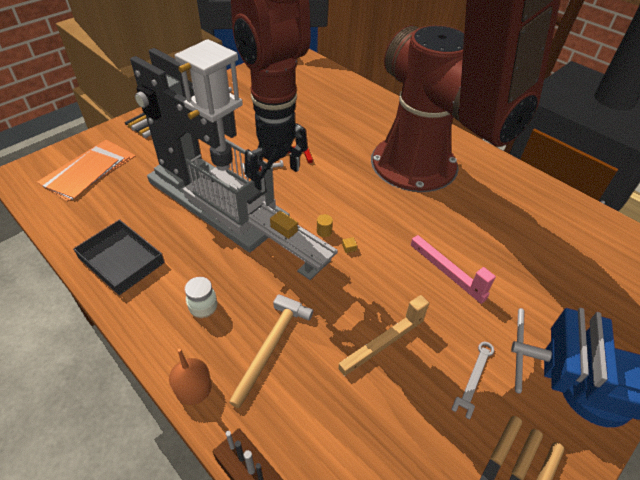

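View pics/side0.png

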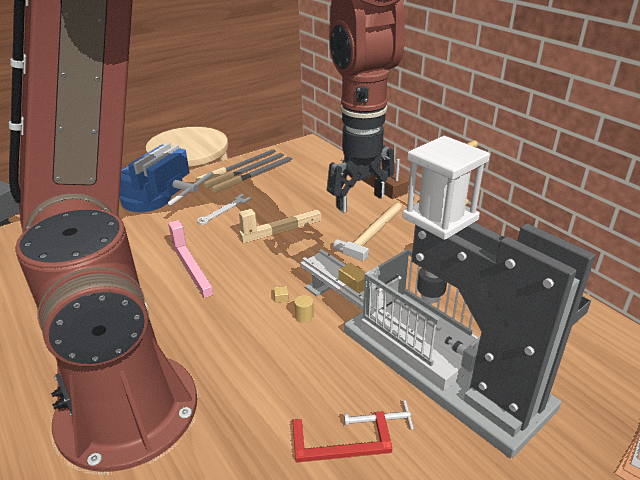

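The scene view shows two stick-shaped things: the wooden stick with its grip at (418,308) and nose at (345,367), and a pink one with its grip at (483,283). The wooden one is the one I want. The billet is at (284,224) on the track, and the track's open end is near (325,262). Next I measure from the depth images.

```bash
cat > h.py <<'E'
import cv2,numpy as np
from plant import env
def cloud(n,d):
    c=env.calibration(n); K=np.array(c["camera_matrix"]); R=cv2.Rodrigues(np.array(c["rvec"]))[0]; t=np.array(c["tvec"]).ravel()
    v,u=np.mgrid[:480,:640]
    P=np.dstack([(u-K[0,2])/K[0,0]*d,(v-K[1,2])/K[1,1]*d,d])
    W=(P-t)@R; W[d==0]=np.nan
    return W
def box(W,m):
    r=cv2.minAreaRect((W[m][:,:2]*1000).astype(np.float32)); return np.round(r[0],1),np.round(r[1],1),round(r[2],2)
E
python3 - <<'E'
from h import *
for n in ["scene","side"]:
    z=np.load(n+"0.npz"); p,d=z["p"].astype(int),z["d"]; W=cloud(n,d); Z=W[...,2]
    print(n,"table z",np.nanmedian(Z[(abs(Z)<.02)]))
    hsv=cv2.cvtColor(z["p"],cv2.COLOR_RGB2HSV)
    roi=np.zeros((480,640),bool)
    if n=="scene": roi[290:380,330:435]=1
    else: roi[205:250,232:328]=1
    for nm,lo,hi in [("bar",.02,.032),("griptop",.077,.088)]:
        m=roi&(Z>lo)&(Z<hi); print(nm,m.sum(),box(W,m),np.median(Z[m]))
    roi=np.zeros((480,640),bool)
    if n=="scene": roi[200:280,240:340]=1
    else: roi[245:300,295:372]=1
    for nm,lo,hi in [("billettop",.090,.098),("track",.056,.064),("strip",.065,.072)]:
        m=roi&(Z>lo)&(Z<hi); print(nm,m.sum(),box(W,m),np.median(Z[m]))
    # print hsv samples
    for (u,v) in ([(284,220),(418,303),(380,345),(315,255)] if n=="scene" else [(350,272),(246,215),(290,225),(325,265)]): print((u,v),hsv[v,u],np.round(W[v,u],4))
E
```

```text
scene table z -8.641909455886408e-05
bar 925 (array([533.5, 335.3]), array([ 24.9, 224.6]), 81.52) 0.025558627808323908
griptop 193 (array([444.2, 347.5]), array([27.7, 36.3]), 82.77) 0.08098461409331544
billettop 340 (array([514.8, -44.9]), array([ 67.7, 131.5]), 19.13) 0.09347245216952131
track 1263 (array([486.2,   2.7]), array([121.9, 240.2]), 12.18) 0.0599304764070152
strip 581 (array([487.8,   3.5]), array([108.6, 237.6]), 14.02) 0.0677822248201974
(284, 220) [ 19 180 133] [ 0.5019 -0.0109  0.0954]
(418, 303) [ 18 129 241] [0.4485 0.3473 0.0824]
(380, 345) [ 17 136 152] [0.5515 0.3415 0.0265]
(315, 255) [ 12  21 123] [0.5021 0.0955 0.0605]
side table z 6.378719479874269e-05
bar 481 (array([531.1, 330.8]), array([ 30.1, 224.2]), 82.88) 0.0251637723794195
griptop 97 (array([442.8, 343.5]), array([32.9, 35.8]), 80.26) 0.08107546594642123
billettop 306 (array([498.9, -16.6]), array([38.3, 61.1]), 6.22) 0.09368965178770472
track 706 (array([487.5,  28.5]), array([ 60.3, 183.9]), 5.47) 0.06002418440967967
strip 408 (array([495.3,  25. ]), array([ 59.6, 191.8]), 5.41) 0.06776853932808757
(350, 272) [ 19 130 161] [ 0.4941 -0.0123  0.0931]
(246, 215) [ 22  60 255] [0.4381 0.3395 0.0768]
(290, 225) [ 16  88 156] [0.5517 0.3191 0.0144]
(325, 265) [ 10   5 152] [0.4904 0.0736 0.0605]
```

```bash
python3 - <<'E'
import cv2,numpy as np
a=cv2.imread("pics/scene0.png")[285:385,325:495]; b=cv2.imread("pics/side0.png")[230:400,290:480]
a=cv2.resize(a,(760,447),interpolation=2)
s=cv2.imread("pics/scene0.png")[110:290,130:350]
b=cv2.resize(b,(380,340)); s=cv2.resize(s,(400,340))
cv2.imwrite("pics/c1.png",np.vstack([cv2.resize(a,(400,235)),s])); cv2.imwrite("pics/c2.png",b)
x=np.zeros((575,780,3),np.uint8); x[:235,:400]=cv2.resize(a,(400,235)); x[235:575,:400]=s; x[235:575,400:780]=b; cv2.imwrite("pics/c.png",x)
E
```

```text
(no output)
```

View pics/c.png

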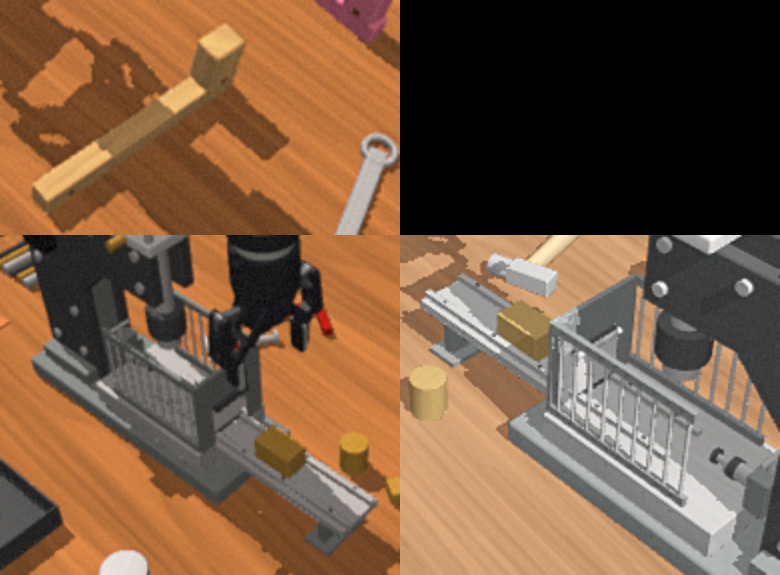

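The crop confirms the wooden stick, grip at upper right in the crop, on the bench. Now I fit the track axis, gate and billet more tightly.

```bash
python3 - <<'E'
from h import *
def rng(a): return np.round(np.percentile(a,[0.5,2,50,98,99.5])*1000,1)
for n in ["scene","side"]:
    z=np.load(n+"0.npz"); W=cloud(n,z["d"]); hsv=cv2.cvtColor(z["p"],cv2.COLOR_RGB2HSV)
    P=W.reshape(-1,3); H=hsv.reshape(-1,3)
    near=(abs(P[:,0]-.49)<.12)&(P[:,1]>-.35)&(P[:,1]<.16)
    m=near&(P[:,2]>.057)&(P[:,2]<.072)&(H[:,1]<90)&(P[:,1]>.02)
    r=box(P[None],m[None]); print(n,"track",m.sum(),r)
    b=near&(P[:,2]>.0905)&(P[:,2]<.097)&(H[:,1]>100)&(abs(H[:,0].astype(int)-19)<6)&(P[:,1]>-.06)
    print("billet",b.sum(),box(P[None],b[None]))
    # strip edges: line fit to each strip
    s=m&(P[:,2]>.066)
    ang=r[2] if r[1][0]<r[1][1] else r[2]-90
    a=np.radians(ang); ex=np.array([np.cos(a),np.sin(a)]); ey=np.array([-ex[1],ex[0]]); 
    q=P[:,:2]-np.array(r[0])/1000
    x,y=q@ex,q@ey
    for lo,hi in [(-.05,0),(0,.05)]:
        k=s&(x>lo)&(x<hi); f=np.polyfit(y[k],x[k],1); print("strip",k.sum(),"slope deg",np.degrees(np.arctan(f[0])),"off",rng(x[k]))
    print("ang",ang,"track x",rng(x[m]),"y",rng(y[m]), "end world",np.round(np.array(r[0])/1000+ey*np.percentile(y[m],99.5),4))
    g=near&(P[:,2]>.09)&(P[:,2]<.165)&(abs(x)<.055)&(y<-.02)&(H[:,1]<90)&(P[:,1]>-.2)
    yy=y[g]; h,e=np.histogram(yy,np.arange(-.25,-.02,.004)); print("guard y hist",[(round(a,3),int(c)) for a,c in zip(e,h) if c>15])
E
```

```text
scene track 997 (array([493.7,  69.9]), array([ 71.2, 108.2]), 7.14)
billet 280 (array([501.3, -13.6]), array([38.9, 59.8]), 6.03)
strip 102 slope deg 0.947110408346058 off [-30.7 -30.3 -25.2 -20.4 -19.9]
strip 122 slope deg 1.1456093602114215 off [17.4 17.8 23.1 27.6 27.9]
ang 7.14 track x [-34.4 -29.7   1.2  32.7  34.6] y [-51.8 -47.8   4.2  52.2  53.4] end world [0.4871 0.1229]
guard y hist [(np.float64(-0.246), 30), (np.float64(-0.226), 29), (np.float64(-0.21), 21), (np.float64(-0.19), 22), (np.float64(-0.182), 33), (np.float64(-0.178), 44), (np.float64(-0.174), 408), (np.float64(-0.17), 109), (np.float64(-0.166), 42)]
side track 754 (array([486.7,  71.6]), array([67.1, 99. ]), 6.67)
billet 289 (array([498.9, -17. ]), array([38.3, 60.3]), 6.22)
strip 103 slope deg 0.3754554859833008 off [-25.9 -25.2 -20.9 -16.  -15.8]
strip 87 slope deg 1.2495364380692142 off [21.2 21.7 26.5 32.9 33.3]
ang 6.67 track x [-31.8 -31.   -0.8  31.   32.9] y [-47.8 -45.1   2.1  45.6  47.5] end world [0.4812 0.1188]
guard y hist [(np.float64(-0.23), 18), (np.float64(-0.194), 20), (np.float64(-0.19), 125), (np.float64(-0.186), 204), (np.float64(-0.182), 534), (np.float64(-0.178), 17)]
```

```bash
cat > go.py <<'E'
# where am I, and row needed to bring TCP to x y z with jaw yaw (deg, world) and tool down
import sys,numpy as np
from scipy.spatial.transform import Rotation as Ro
from plant import env
o=env.get_obs(); R=Ro.from_rotvec(o["eef_rot"]); p=np.array(o["eef_pos"])
z=R.apply([0,0,1]); print("t %.2f"%o["time_s"],"p",np.round(p,4),"yaw %.2f"%np.degrees(np.arctan2(z[1],z[0])),"q",np.round(o["q"],2),"F",np.round(o["contact_force"],1),"w %.3f"%o["grip_width"])
if len(sys.argv)>4:
    t=np.array(list(map(float,sys.argv[1:4])));a=float(sys.argv[4])
    T=Ro.from_euler("z",a,degrees=True)*Ro.from_matrix([[0,0,1],[-1,0,0],[0,-1,0]])
    print("row",np.round(R.inv().apply(t-p),4),np.round((R.inv()*T).as_rotvec(degrees=True),1))
E
python3 -m inch '[[-0.06,0.01,-0.015,0,-10,0,100],[-0.12,0.02,-0.03,0,-20,0,100],[-0.18,0.04,-0.045,0,-30,0,100],[-0.24,0.055,-0.06,0,-40,0,100],[-0.29,0.07,-0.07,0,-50,0,100]]' 30
python3 go.py 0.4435 0.3455 0.15 82.2
```

```text
time_s: 0.72
eef_pos: [0.4535, 0.292, 0.1683]
eef_rot: [-1.502, 0.543, -0.541]
contact_force: [0.7, -0.1, 0.5]
grip_width: 1.001
t 0.72 p [0.4535 0.292  0.1683] yaw 50.35 q [ 0.44  0.37 -0.24  0.97  0.    1.13] F [ 0.7 -0.1  0.5] w 1.001
row [-0.0419  0.0183  0.0348] [  0.  -31.8  -0.1]
```

Turn to line, then look with the wrist camera to settle the grip's position.

```bash
python3 -m inch '[[-0.02,0.01,0.017,0,-10,0,100],[-0.042,0.018,0.035,0,-21,0,100],[-0.042,0.018,0.035,0,-31.8,0,100],[-0.042,0.018,0.035,0,-31.8,0,100]]'
python3 - <<'E'
from h import *
c=env.calibration("wrist"); p,d=env.capture("wrist"); cv2.imwrite("pics/w1.png",p[:,:,::-1])
K=np.array(c["camera_matrix"]);R=cv2.Rodrigues(np.array(c["rvec"]))[0];t=np.array(c["tvec"]).ravel()
v,u=np.mgrid[:480,:640]; x=(u-K[0,2])/K[0,0];y=(v-K[1,2])/K[1,1]; r=np.hypot(x,y); s=np.tan(np.minimum(r,1.4))/np.maximum(r,1e-9)
W=(np.dstack([x*s*d,y*s*d,d])-t)@R; W[(d==0)|(r>1.2)]=np.nan
Z=W[...,2]
near=(abs(W[...,0]-.52)<.16)&(abs(W[...,1]-.335)<.06)
for nm,lo,hi in [("bar",.022,.03),("top",.078,.086)]:
    m=near&(Z>lo)&(Z<hi); print(nm,m.sum(),box(W,m) if m.sum()>5 else "", np.median(Z[m]))
    q=W[m]
    if nm=="top": print(np.round(q.mean(0),4))
    else: 
        k=q[:,0]>.47; f=np.polyfit(q[k,0],q[k,1],1); print("slope",np.degrees(np.arctan(f[0])),"y at .4435",np.polyval(f,.4435))
E
python3 go.py 0.4435 0.3455 0.045 82.2
```

```text
time_s: 1.23
eef_pos: [0.4431, 0.3458, 0.1499]
eef_rot: [-1.569, 0.109, -0.106]
contact_force: [-0.0, 0.3, 0.8]
grip_width: 1.0
bar 3580 (array([518.8, 335.3]), array([ 26.8, 197.9]), 81.67) 0.02664206662985843
slope -7.565024978770532 y at .4435 0.34705367312393554
top 2710 (array([443.2, 346.7]), array([28.4, 35.6]), 82.99) 0.08241723718043051
[0.4422 0.3471 0.0822]
t 1.27 p [0.4433 0.3456 0.1501] yaw 81.95 q [ 0.53  0.43 -0.2   0.95  0.    0.67] F [ 0.4 -0.2 -0.3] w 1.002
row [ 0.0003  0.1051 -0.    ] [ 0.  -0.2 -0.1]
```

View pics/w1.png

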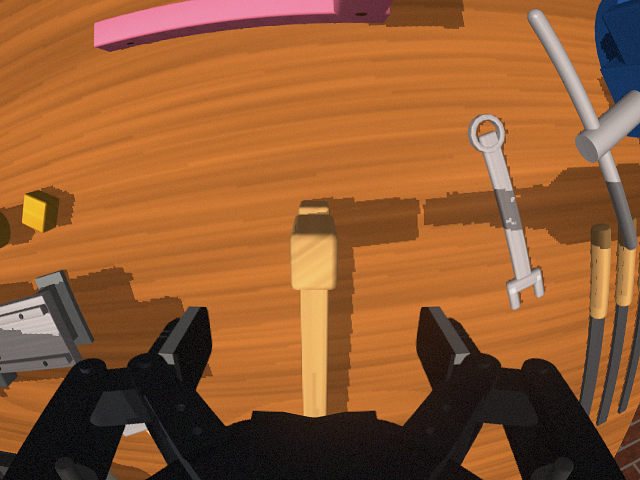

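The wrist view shows the grip centred between the pads at (314,262), pads at x≈210 and 420, and the wrist depth puts the grip at (443,347), agreeing with the scene camera. Descend and grip.

```bash
python3 -m inch '[[0,0.035,0.001,0,0,0,100],[0,0.07,0.001,0,0,0,100],[0,0.095,0.001,0,0,0,100],[0,0.104,0.001,0,0,0,100],[0,0.104,0.001,0,0,0,100]]' 60
python3 -m inch '[[0,0,0,0,0,0,10],[0,0,0,0,0,0,10],[0,0,0,0,0,0,10],[0,0,0,0,0,0,10],[0,0,0,0,0,0,10]]' 60
python3 go.py 0.4435 0.3455 0.165 82.2
```

```text
time_s: 1.9
eef_pos: [0.4434, 0.3463, 0.0461]
eef_rot: [-1.569, 0.114, -0.11]
contact_force: [-0.1, -0.3, -0.3]
grip_width: 0.999
time_s: 2.52
eef_pos: [0.4436, 0.3465, 0.0467]
eef_rot: [-1.568, 0.113, -0.111]
contact_force: [-1.0, -0.2, 6.1]
grip_width: 0.321
t 2.52 p [0.4436 0.3465 0.0467] yaw 81.83 q [ 0.53  0.54 -0.32  0.71  0.    0.68] F [-1.  -0.2  6.1] w 0.321
row [-0.0002 -0.1183 -0.0011] [ 0.  -0.4 -0.1]
```

```bash
python3 -m inch '[[0,-0.03,0,0,0,0,10],[0,-0.06,0,0,0,0,10],[0,-0.09,0,0,0,0,10],[0,-0.12,0,0,0,0,10]]' 110
python3 -m inch '[[0,0,0,0,9,0,10],[0,0,0,0,18,0,10],[0,0,0,0,27,0,10],[0,0,0,0,36,0,10],[0,0,0,0,45,0,10]]'
python3 go.py 0.4734 0.241 0.15 6.0
```

```text
time_s: 3.02
eef_pos: [0.4435, 0.3464, 0.1674]
eef_rot: [-1.568, 0.114, -0.11]
contact_force: [0.6, 0.8, -1.2]
grip_width: 0.316
time_s: 3.65
eef_pos: [0.4431, 0.3462, 0.1671]
eef_rot: [-1.447, 0.73, -0.727]
contact_force: [-0.4, -0.4, -1.9]
grip_width: 0.315
t 3.65 p [0.4431 0.3462 0.1671] yaw 36.52 q [ 0.53  0.41 -0.17  0.99  0.    1.47] F [-0.4 -0.4 -1.9] w 0.315
row [ 0.1026  0.0171 -0.0383] [ 0.2 30.5 -0. ]
```

```bash
python3 -m inch '[[0.03,0.005,-0.01,0,10,0,10],[0.06,0.01,-0.02,0,20,0,10],[0.09,0.015,-0.032,0,30.5,0,10],[0.1026,0.017,-0.038,0,30.5,0,10],[0.1026,0.017,-0.038,0,30.5,0,10]]'
python3 go.py 0.4734 0.241 0.110 6.0
python3 - <<'E'
from h import *
for n in ["scene"]:
    p,d=env.capture(n); W=cloud(n,d); Z=W[...,2]; hsv=cv2.cvtColor(p,cv2.COLOR_RGB2HSV)
    cv2.imwrite("pics/s2.png",cv2.resize(p[120:320,200:440,::-1],(720,600)))
    wood=(hsv[...,1]>60)&(abs(W[...,0]-.48)<.05)&(W[...,1]>.03)&(W[...,1]<.26)&(Z>.105)&(Z<.15)
    print(wood.sum(),box(W,wood),np.median(Z[wood]))
    b=(hsv[...,1]>100)&(abs(W[...,0]-.5)<.05)&(abs(W[...,1]+.01)<.035)&(Z>.089)&(Z<.098)
    print("billet",b.sum(),box(W,b))
E
```

```text
time_s: 4.28
eef_pos: [0.4736, 0.2407, 0.15]
eef_rot: [-1.261, 1.132, -1.129]
contact_force: [-0.1, 1.0, -1.2]
grip_width: 0.315
t 4.28 p [0.4736 0.2407 0.15  ] yaw 6.13 q [ 0.33  0.37 -0.28  0.92  0.    1.8 ] F [-0.1  1.  -1.2] w 0.315
row [-0.0003  0.04    0.    ] [0.2 0.1 0. ]
1174 (array([490. , 152.4]), array([ 35.9, 218.7]), 5.43) 0.1271474085729708
billet 299 (array([501.4, -14.2]), array([38.6, 60.6]), 8.33)
```

View pics/s2.png

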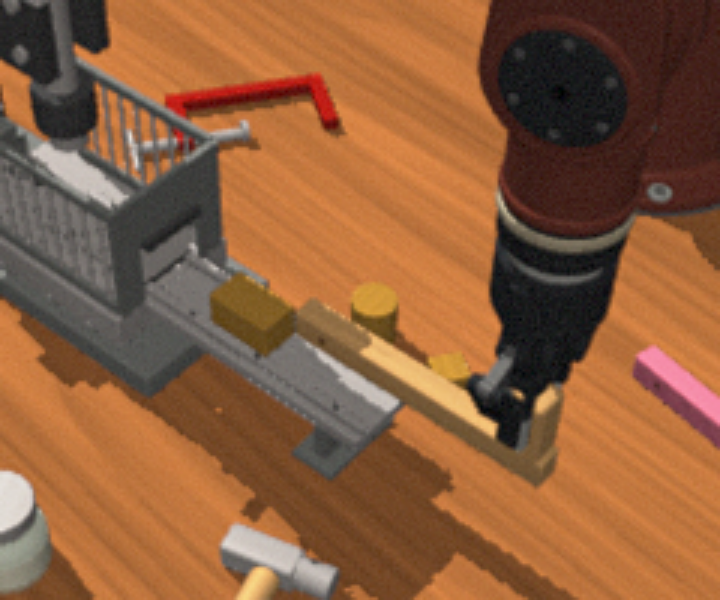

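The picture shows the stick in the gripper, in line with the track, nose at about (315,320) just behind the billet (255,315). I check its lateral line and tilt in the same camera.

```bash
cat > chk.py <<'E'
from h import *
import sys
lo,hi=float(sys.argv[1]),float(sys.argv[2])
p,d=env.capture("scene"); W=cloud("scene",d); Z=W[...,2]; hsv=cv2.cvtColor(p,cv2.COLOR_RGB2HSV)
a=np.radians(6.05); g=np.array([.511,-.107]); q=W[...,:2]-g   # press axes (scene camera)
X=(q@[np.cos(a),np.sin(a)])*1000; Y=(q@[-np.sin(a),np.cos(a)])*1000
m=(hsv[...,1]>60)&(abs(X)<18)&(Y>128)&(Y<300)&(Z>lo)&(Z<hi)
for y0 in range(130,290,20):
    k=m&(Y>=y0)&(Y<y0+20)
    if k.sum()>20: print(y0,k.sum(),"x",np.round(np.percentile(X[k],[3,50,97]),1),"z",np.round(np.median(Z[k])*1000,1))
b=(hsv[...,1]>100)&(abs(X)<30)&(abs(Y-90)<37)&(Z>.0895)&(Z<.098); print("billet X",np.round(np.percentile(X[b],[2,50,98]),1),"Y",np.round(np.percentile(Y[b],[2,98]),1))
n=m&(Y<200); print("stick nose Y",np.percentile(Y[n],1))
s=(hsv[...,1]<90)&(Z>.065)&(Z<.071)&(abs(X)<40)&(Y>130)&(Y<225)
for sg in (-1,1):
    k=s&(X*sg>0); print("strip",k.sum(),np.round(np.percentile(X[k],[5,50,95]),1))
E
python3 chk.py .118 .138
```

```text
150 81 x [-9.   6.1 13.7] z 128.7
170 83 x [-9.4  5.2 13.2] z 128.6
190 90 x [-8.3  4.8 13.1] z 128.4
210 88 x [-9.   5.5 13.1] z 128.5
230 93 x [-9.4  5.2 12.6] z 129.1
250 93 x [-8.8  4.5 12.5] z 128.7
270 95 x [-9.4  4.4 12.9] z 128.6
billet X [-17.8   1.3  17.5] Y [ 65.6 123.1]
stick nose Y 151.14445569519154Traceback (most recent call last):
  File "chk.py", line 15, in <module>
    k=s&(X*sg>0); print("strip",k.sum(),np.round(np.percentile(X[k],[5,50,95]),1))
                                                 ~~~~~~~~~~~~~^^^^^^^^^^^^^^^^
    return _quantile_unchecked(
        a, q, axis, out, overwrite_input, method, keepdims, weights)
    return _ureduce(a,
                    func=_quantile_ureduce_func,
    ...<5 lines>...
                    overwrite_input=overwrite_input,
                    method=method)
    r = func(a, **kwargs)
    result = _quantile(arr,
                       quantiles=q,
    ...<2 lines>...
                       out=out,
                       weights=wgt)
    slices_having_nans = np.isnan(arr[-1, ...])
                                  ~~~^^^^^^^^^
IndexError: index -1 is out of bounds for axis 0 with size 0
```

The stick is level and within about 2 mm of the centreline. Lower to about 2–3 mm over the track, then advance.

```bash
python3 -m inch '[[0,0.015,-0.0005,0,0,0,10],[0,0.03,-0.001,0,0,0,10],[0,0.037,-0.001,0,0,0,10],[0,0.0395,-0.001,0,0,0,10],[0,0.0395,-0.001,0,0,0,10]]'
python3 go.py
python3 -m inch '[[0.01,0,0,0,0,0,10],[0.02,0,0,0,0,0,10],[0.026,0,0,0,0,0,10],[0.032,0,0,0,0,0,10],[0.038,0,0,0,0,0,10]]'
python3 go.py
```

```text
time_s: 5.0
eef_pos: [0.4725, 0.2418, 0.1107]
eef_rot: [-1.26, 1.132, -1.128]
contact_force: [1.0, 0.3, -1.3]
grip_width: 0.318
t 5.00 p [0.4725 0.2418 0.1107] yaw 6.16 q [ 0.33  0.41 -0.34  0.82  0.    1.8 ] F [ 1.   0.3 -1.3] w 0.318
time_s: 5.62
eef_pos: [0.4768, 0.2044, 0.111]
eef_rot: [-1.258, 1.132, -1.127]
contact_force: [-0.8, 5.6, 0.4]
grip_width: 0.315
t 5.62 p [0.4768 0.2044 0.111 ] yaw 6.18 q [ 0.26  0.39 -0.37  0.81  0.    1.73] F [-0.8  5.6  0.4] w 0.315
```

```bash
python3 -m inch '[[0.008,0,0,0,0,0,10],[0.016,0,0,0,0,0,10],[0.024,0,0,0,0,0,10],[0.032,0,0,0,0,0,10],[0.04,0,0,0,0,0,10]]'|grep force
python3 -m inch '[[0.008,0,0,0,0,0,10],[0.016,0,0,0,0,0,10],[0.024,0,0,0,0,0,10],[0.032,0,0,0,0,0,10],[0.04,0,0,0,0,0,10]]'|grep force
python3 go.py
python3 chk.py .08 .1 2>/dev/null
python3 - <<'E'
from h import *
p,d=env.capture("scene"); cv2.imwrite("pics/s3.png",cv2.resize(p[120:300,160:400,::-1],(720,540)))
E
```

```text
contact_force: [-0.3, 5.0, 0.1]
contact_force: [-0.9, 5.8, 1.2]
t 6.88 p [0.4859 0.1256 0.1115] yaw 6.24 q [ 0.1   0.36 -0.42  0.79  0.01  1.57] F [-0.9  5.8  1.2] w 0.315
130 72 x [-7.7  4.5 12.7] z 89.9
150 75 x [-8.   5.2 12.6] z 89.7
170 57 x [-2.   8.2 12.2] z 89.1
190 47 x [ 2.   9.4 12.4] z 88.0
210 22 x [ 6.8 10.3 12.5] z 84.5
230 27 x [ 9.1 11.3 14.6] z 85.2
250 56 x [-8.6  2.7 11.7] z 90.0
billet X [-7.1  3.4 12.9] Y [ 55.3 124.6]
stick nose Y 128.96200480798714
strip 5 [-27.4 -27.1 -25.1]
strip 128 [20.1 24.4 28.4]
```

View pics/s3.png

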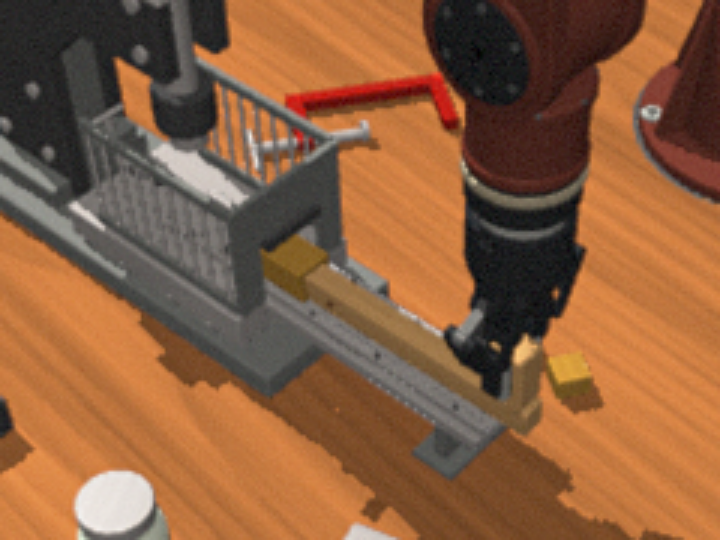

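The billet (295,265 in the crop) is entering under the flap with the stick square behind it. Continue.

```bash
python3 -m inch '[[0.008,0,0,0,0,0,10],[0.016,0,0,0,0,0,10],[0.024,0,0,0,0,0,10],[0.032,0.0005,0,0,0,0,10],[0.04,0.0005,0,0,0,0,10]]'|grep force
python3 go.py
python3 -m inch '[[0.007,0,0,0,0,0,10],[0.014,0,0,0,0,0,10],[0.021,0.0005,0,0,0,0,10],[0.028,0.0005,0,0,0,0,10],[0.034,0.0005,0,0,0,0,10]]'|grep force
python3 go.py
```

```text
contact_force: [-0.5, 7.1, 1.5]
t 7.60 p [0.4903 0.0855 0.1109] yaw 6.21 q [ 0.02  0.35 -0.43  0.79  0.01  1.48] F [-0.5  7.1  1.5] w 0.311
contact_force: [-1.1, 5.7, 3.1]
t 8.22 p [0.494  0.0523 0.1104] yaw 6.25 q [-0.05  0.35 -0.43  0.79  0.01  1.42] F [-1.1  5.7  3.1] w 0.314
```

```bash
cat > ok.py <<'E'
import sys,numpy as np
from plant import env
o=env.get_obs(); f=np.array(o["contact_force"]); p=np.array(o["eef_pos"]); a=np.radians(6.05)
push=f@[-np.sin(a),np.cos(a),0]; y=(p[:2]-[.511,-.107])@[-np.sin(a),np.cos(a)]
print("t %.2f tcpY %.1f nose(billet) %.1f push %.1f Fz %.1f z %.4f"%(o["time_s"],y*1000,y*1000-262.5,push,f[2],p[2]))
sys.exit(push>9)
E
python3 -m inch '[[0.004,0,0,0,0,0,10],[0.008,0,0,0,0,0,10],[0.01,0,0,0,0,0,10]]'>/dev/null; python3 ok.py &&
python3 -m inch '[[0.0015,0,0,0,0,0,10],[0.003,0,0,0,0,0,10]]'>/dev/null; python3 ok.py &&
python3 -m inch '[[0.001,0,0,0,0,0,10],[0.002,0,0,0,0,0,10]]'>/dev/null; python3 ok.py &&
python3 -m inch '[[0.0012,0,0,0,0,0,10]]'>/dev/null && python3 ok.py &&
python3 -m inch '[[0.0012,0,0,0,0,0,10]]'>/dev/null && python3 ok.py &&
python3 -m inch '[[0.0012,0,0,0,0,0,10]]'>/dev/null && python3 ok.py &&
python3 -m inch '[[0.0012,0,0,0,0,0,10]]'>/dev/null && python3 ok.py &&
python3 -m inch '[[0.0012,0,0,0,0,0,10]]'>/dev/null && python3 ok.py
```

```text
t 8.60 tcpY 150.8 nose(billet) -111.7 push 6.1 Fz 1.3 z 0.1106
t 8.60 tcpY 150.8 nose(billet) -111.7 push 6.1 Fz 1.3 z 0.1106
t 8.60 tcpY 150.8 nose(billet) -111.7 push 6.1 Fz 1.3 z 0.1106False
False
False
```

```bash
sed -i 's/sys.exit(push>9)/sys.exit(int(push>9))/' ok.py
python3 ok.py &&
python3 -m inch '[[0.0015,0,0,0,0,0,10],[0.003,0,0,0,0,0,10]]'>/dev/null && python3 ok.py &&
python3 -m inch '[[0.0012,0,0,0,0,0,10]]'>/dev/null && python3 ok.py &&
python3 -m inch '[[0.0012,0,0,0,0,0,10]]'>/dev/null && python3 ok.py &&
python3 -m inch '[[0.0012,0,0,0,0,0,10]]'>/dev/null && python3 ok.py &&
python3 -m inch '[[0.0012,0,0,0,0,0,10]]'>/dev/null && python3 ok.py &&
python3 -m inch '[[0.0012,0,0,0,0,0,10]]'>/dev/null && python3 ok.py &&
python3 -m inch '[[0.0012,0,0,0,0,0,10]]'>/dev/null && python3 ok.py &&
python3 -m inch '[[0.0012,0,0,0,0,0,10]]'>/dev/null && python3 ok.py
```

```text
t 8.60 tcpY 150.8 nose(billet) -111.7 push 6.1 Fz 1.3 z 0.1106
t 8.85 tcpY 148.6 nose(billet) -113.9 push 7.2 Fz 2.2 z 0.1108
t 8.97 tcpY 147.9 nose(billet) -114.6 push 4.8 Fz -0.9 z 0.1108
t 9.10 tcpY 147.2 nose(billet) -115.3 push 5.4 Fz 0.0 z 0.1108
t 9.22 tcpY 146.4 nose(billet) -116.1 push 6.2 Fz -0.7 z 0.1108
t 9.35 tcpY 145.6 nose(billet) -116.9 push 4.9 Fz 1.2 z 0.1108
t 9.47 tcpY 144.8 nose(billet) -117.7 push 6.3 Fz 1.1 z 0.1108
t 9.60 tcpY 144.1 nose(billet) -118.4 push 6.7 Fz 1.1 z 0.1109
t 9.72 tcpY 143.3 nose(billet) -119.2 push 6.2 Fz 1.8 z 0.1110
```

```bash

python3 -m inch '[[0.0016,0,0,0,0,0,10]]'>/dev/null && python3 ok.py &&
python3 -m inch '[[0.0016,0,0,0,0,0,10]]'>/dev/null && python3 ok.py &&
python3 -m inch '[[0.0016,0,0,0,0,0,10]]'>/dev/null && python3 ok.py &&
python3 -m inch '[[0.0016,0,0,0,0,0,10]]'>/dev/null && python3 ok.py &&
python3 -m inch '[[0.0016,0,0,0,0,0,10]]'>/dev/null && python3 ok.py &&
python3 -m inch '[[0.0016,0.0003,0,0,0,0,10]]'>/dev/null && python3 ok.py &&
python3 -m inch '[[0.0016,0.0003,0,0,0,0,10]]'>/dev/null && python3 ok.py &&
python3 -m inch '[[0.0016,0,0,0,0,0,10]]'>/dev/null && python3 ok.py &&
python3 -m inch '[[0.0016,0,0,0,0,0,10]]'>/dev/null && python3 ok.py &&
python3 -m inch '[[0.0016,0,0,0,0,0,10]]'>/dev/null && python3 ok.py &&
python3 -m inch '[[0.0016,0,0,0,0,0,10]]'>/dev/null && python3 ok.py &&
python3 -m inch '[[0.0016,0,0,0,0,0,10]]'>/dev/null && python3 ok.py &&
python3 -m inch '[[0.0016,0.0003,0,0,0,0,10]]'>/dev/null && python3 ok.py &&
python3 -m inch '[[0.0016,0,0,0,0,0,10]]'>/dev/null && python3 ok.py
```

```text
t 9.85 tcpY 142.1 nose(billet) -120.4 push 6.0 Fz 1.2 z 0.1111
t 9.97 tcpY 141.0 nose(billet) -121.5 push 5.9 Fz 1.7 z 0.1112
t 10.10 tcpY 139.8 nose(billet) -122.7 push 6.3 Fz 2.5 z 0.1113
t 10.22 tcpY 138.6 nose(billet) -123.9 push 7.5 Fz 2.0 z 0.1114
t 10.35 tcpY 137.5 nose(billet) -125.0 push 6.7 Fz 3.2 z 0.1116
t 10.47 tcpY 136.3 nose(billet) -126.2 push 6.5 Fz 1.4 z 0.1114
t 10.60 tcpY 135.2 nose(billet) -127.3 push 6.4 Fz 1.2 z 0.1112
t 10.72 tcpY 134.0 nose(billet) -128.5 push 6.7 Fz 1.2 z 0.1113
t 10.85 tcpY 132.8 nose(billet) -129.7 push 6.3 Fz 2.7 z 0.1114
t 10.97 tcpY 131.7 nose(billet) -130.8 push 6.6 Fz 3.0 z 0.1116
t 11.10 tcpY 130.6 nose(billet) -131.9 push 7.0 Fz 2.4 z 0.1117
t 11.22 tcpY 129.5 nose(billet) -133.0 push 6.1 Fz 1.7 z 0.1118
t 11.35 tcpY 128.4 nose(billet) -134.1 push 6.3 Fz 2.2 z 0.1116
t 11.47 tcpY 127.2 nose(billet) -135.3 push 6.4 Fz 1.3 z 0.1116
```

```bash

python3 -m inch '[[0.0016,0.0004,0,0,0,0,10]]'>/dev/null && python3 ok.py &&
python3 -m inch '[[0.0016,0.0004,0,0,0,0,10]]'>/dev/null && python3 ok.py &&
python3 -m inch '[[0.0016,0,0,0,0,0,10]]'>/dev/null && python3 ok.py &&
python3 -m inch '[[0.0016,0,0,0,0,0,10]]'>/dev/null && python3 ok.py &&
python3 -m inch '[[0.0016,0,0,0,0,0,10]]'>/dev/null && python3 ok.py &&
python3 -m inch '[[0.0016,0.0003,0,0,0,0,10]]'>/dev/null && python3 ok.py &&
python3 -m inch '[[0.0016,0.0003,0,0,0,0,10]]'>/dev/null && python3 ok.py &&
python3 -m inch '[[0.0016,0,0,0,0,0,10]]'>/dev/null && python3 ok.py &&
python3 -m inch '[[0.0016,0,0,0,0,0,10]]'>/dev/null && python3 ok.py &&
python3 -m inch '[[0.0016,0,0,0,0,0,10]]'>/dev/null && python3 ok.py &&
python3 -m inch '[[0.0016,0.0003,0,0,0,0,10]]'>/dev/null && python3 ok.py &&
python3 -m inch '[[0.0016,0,0,0,0,0,10]]'>/dev/null && python3 ok.py &&
python3 -m inch '[[0.0016,0.0003,0,0,0,0,10]]'>/dev/null && python3 ok.py &&
python3 -m inch '[[0.0016,0,0,0,0,0,10]]'>/dev/null && python3 ok.py
```

```text
t 11.60 tcpY 126.1 nose(billet) -136.4 push 8.0 Fz 2.4 z 0.1113
t 11.72 tcpY 125.1 nose(billet) -137.4 push 8.1 Fz 4.2 z 0.1111
t 11.85 tcpY 124.0 nose(billet) -138.5 push 7.2 Fz 3.5 z 0.1113
t 11.97 tcpY 123.0 nose(billet) -139.5 push 8.4 Fz 3.0 z 0.1116
t 12.10 tcpY 122.0 nose(billet) -140.5 push 7.8 Fz 4.3 z 0.1118
t 12.22 tcpY 121.1 nose(billet) -141.4 push 8.3 Fz 5.4 z 0.1118
t 12.35 tcpY 120.1 nose(billet) -142.4 push 9.0 Fz 5.3 z 0.1118
```

Force has crept up slowly (not 3 N/mm), so I look before going on.

```bash
python3 - <<'E'
from h import *
p,d=env.capture("side"); a=cv2.resize(p[220:400,290:490,::-1],(500,450),interpolation=cv2.INTER_CUBIC)
p,d=env.capture("scene"); W=cloud("scene",d); b=cv2.resize(p[130:300,150:400,::-1],(640,435))
x=np.zeros((590,800,3),np.uint8); x[:450,:500]=a; x[330:590,500:800]=cv2.resize(p[130:300,200:400,::-1],(300,260)); cv2.imwrite("pics/s4.png",x)
g=np.array([.511,-.107]);t=np.radians(6.05);q=W[...,:2]-g
X=(q@[np.cos(t),np.sin(t)])*1000; Y=(q@[-np.sin(t),np.cos(t)])*1000;Z=W[...,2]*1000
hsv=cv2.cvtColor(p,cv2.COLOR_RGB2HSV)
m=(hsv[...,1]>60)&(X>-7)&(X<11)&(Z>80)&(Z<100)
for y0 in range(8,180,12):
    k=m&(Y>=y0)&(Y<y0+12)
    if k.sum()>8: print(y0,k.sum(),np.round(np.percentile(Z[k],[50,80]),1))
E
python3 ok.py
```

```text
8 25 [87.7 89.1]
20 25 [88.5 89.3]
32 30 [88.2 89.8]
44 25 [88.5 91. ]
56 24 [89.1 90.4]
68 21 [88.3 90.1]
80 20 [89.6 90.5]
92 13 [86.7 89.6]
104 9 [84.3 88. ]
128 18 [89.2 93.7]
140 35 [89.3 93.8]
t 12.45 tcpY 120.0 nose(billet) -142.5 push 7.9 Fz 5.2 z 0.1118
```

View pics/s4.png

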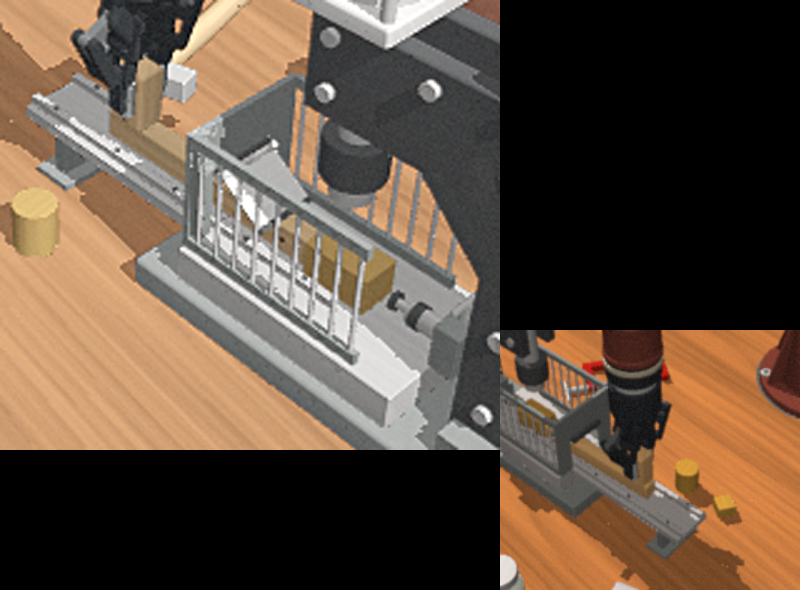

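The side view shows the billet (345,275 in the crop) still a little short of the pin face (392,297), the flap resting on the stick. The stick's nose has sagged about 2 mm onto the track, which explains the extra drag. I raise the stick slightly and go on.

```bash
python3 -m inch '[[0,-0.001,0,0,0,0,10],[0,-0.002,0,0,0,0,10]]'>/dev/null; python3 ok.py &&
python3 -m inch '[[0.0016,0,0,0,0,0,10]]'>/dev/null && python3 ok.py &&
python3 -m inch '[[0.0016,0,0,0,0,0,10]]'>/dev/null && python3 ok.py &&
python3 -m inch '[[0.0016,0,0,0,0,0,10]]'>/dev/null && python3 ok.py &&
python3 -m inch '[[0.0016,0,0,0,0,0,10]]'>/dev/null && python3 ok.py &&
python3 -m inch '[[0.0016,0,0,0,0,0,10]]'>/dev/null && python3 ok.py
```

```text
t 12.70 tcpY 119.7 nose(billet) -142.8 push 0.0 Fz -2.9 z 0.1137
t 12.82 tcpY 118.6 nose(billet) -143.9 push 6.2 Fz -0.4 z 0.1136
t 12.95 tcpY 117.4 nose(billet) -145.1 push 6.9 Fz 0.6 z 0.1134
t 13.07 tcpY 116.3 nose(billet) -146.2 push 6.1 Fz 2.8 z 0.1134
t 13.20 tcpY 115.2 nose(billet) -147.3 push 7.4 Fz 2.4 z 0.1134
t 13.32 tcpY 114.1 nose(billet) -148.4 push 7.8 Fz 3.1 z 0.1135
```

```bash

python3 -m inch '[[0.0016,-0.0006,0,0,0,0,10]]'>/dev/null && python3 ok.py &&
python3 -m inch '[[0.0016,-0.0003,0,0,0,0,10]]'>/dev/null && python3 ok.py &&
python3 -m inch '[[0.0016,0,0,0,0,0,10]]'>/dev/null && python3 ok.py &&
python3 -m inch '[[0.0016,0,0,0,0,0,10]]'>/dev/null && python3 ok.py &&
python3 -m inch '[[0.0016,-0.0003,0,0,0,0,10]]'>/dev/null && python3 ok.py &&
python3 -m inch '[[0.0016,0,0,0,0,0,10]]'>/dev/null && python3 ok.py &&
python3 -m inch '[[0.0016,0,0,0,0,0,10]]'>/dev/null && python3 ok.py &&
python3 -m inch '[[0.0016,0,0,0,0,0,10]]'>/dev/null && python3 ok.py
```

```text
t 13.45 tcpY 113.1 nose(billet) -149.4 push 6.9 Fz 1.9 z 0.1141
t 13.57 tcpY 112.0 nose(billet) -150.5 push 6.1 Fz 2.6 z 0.1144
t 13.70 tcpY 111.0 nose(billet) -151.5 push 7.5 Fz 3.0 z 0.1144
t 13.82 tcpY 110.0 nose(billet) -152.5 push 7.1 Fz 3.4 z 0.1145
t 13.95 tcpY 108.9 nose(billet) -153.6 push 8.0 Fz 3.7 z 0.1149
t 14.07 tcpY 108.0 nose(billet) -154.5 push 8.5 Fz 3.7 z 0.1149
t 14.20 tcpY 107.0 nose(billet) -155.5 push 8.9 Fz 3.9 z 0.1151
t 14.32 tcpY 106.1 nose(billet) -156.4 push 10.5 Fz 4.7 z 0.1152
```

```bash
python3 - <<'E'
from h import *
p,d=env.capture("side"); cv2.imwrite("pics/s5.png",cv2.resize(p[280:370,390:490,::-1],(660,594),interpolation=cv2.INTER_CUBIC))
E
python3 ok.py
```

```text
t 14.38 tcpY 106.1 nose(billet) -156.4 push 7.5 Fz 3.7 z 0.1152
```

View pics/s5.png

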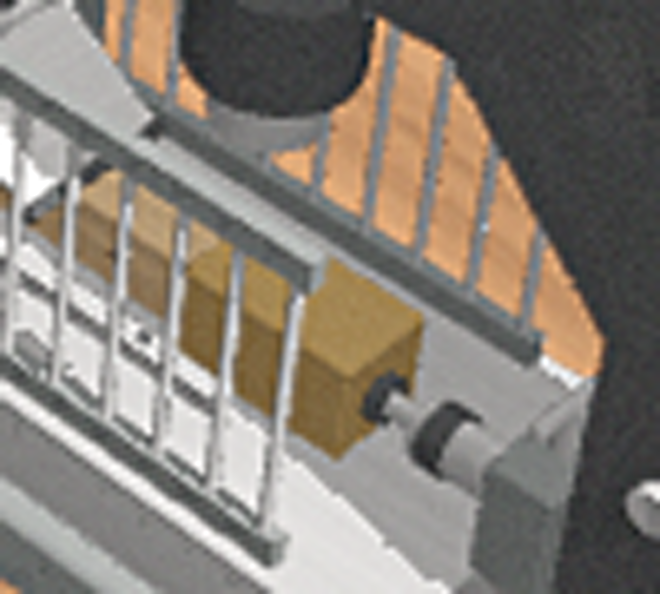

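The pin (380,400 in the crop) is now at, or just off, the billet's end face. Small steps now, with the stop at about +4 N.

```bash
sed -i 's/push>9/push>11/' ok.py
python3 -m inch '[[0.0014,0,0,0,0,0,10]]'>/dev/null && python3 ok.py &&
python3 -m inch '[[0.0014,0,0,0,0,0,10]]'>/dev/null && python3 ok.py &&
python3 -m inch '[[0.0014,0,0,0,0,0,10]]'>/dev/null && python3 ok.py
```

```text
t 14.50 tcpY 105.8 nose(billet) -156.7 push 11.6 Fz 6.1 z 0.1154
```

```bash
sed -i 's/push>11/push>13/' ok.py
python3 -m inch '[[0.0014,0,0,0,0,0,10]]'>/dev/null && python3 ok.py &&
python3 -m inch '[[0.0014,0,0,0,0,0,10]]'>/dev/null && python3 ok.py 
```

```text
t 14.62 tcpY 105.7 nose(billet) -156.8 push 13.2 Fz 7.5 z 0.1157
```

```bash

python3 -m inch '[[0.0013,0,0,0,0,0,10]]'>/dev/null; python3 ok.py;
python3 -c "
from plant import env;import numpy as np
o=env.get_obs();print(np.round(o['moment'],2),np.round(o['contact_force'],1),np.round(o['joint_efforts'],1))"; python3 go.py 0.5 0 .1 6.05
```

```text
t 14.75 tcpY 105.6 nose(billet) -156.9 push 12.2 Fz 6.6 z 0.1160
[ 1.19  0.48 -0.2 ] [-3.  11.9  6.6] [ -5.4 -49.9  28.6  -1.6  -2.1  -0.2]
t 14.75 p [ 0.4974 -0.0022  0.116 ] yaw 7.33 q [-0.19  0.35 -0.41  0.82  0.06  1.25] F [-3.  11.9  6.6] w 0.318
row [-0.0009  0.0161  0.0028] [-0.2  1.3 -3.4]
```

The tool has tilted by about 3.4° in small re-referenced steps, pressing the nose onto the track. I correct this partly while pressing. A push of 16 N or less keeps the pin well under 15 N, given about 6 N of friction.

```bash
sed -i 's/push>13/push>15/' ok.py
python3 -m inch '[[0,0,0,0,0.5,-1,10]]'>/dev/null; python3 ok.py &&
python3 -m inch '[[0.0005,0,0,0,0.5,-1,10]]'>/dev/null; python3 ok.py && python3 go.py 0.5 0 .1 6.05
```

```text
t 14.88 tcpY 105.6 nose(billet) -156.9 push 1.3 Fz -3.6 z 0.1162
t 15.00 tcpY 105.5 nose(billet) -157.0 push 4.4 Fz -3.9 z 0.1159
t 15.00 p [ 0.4977 -0.0023  0.1159] yaw 6.32 q [-0.17  0.35 -0.42  0.8   0.02  1.29] F [ 0.4  4.5 -3.9] w 0.315
row [-0.0016  0.0159  0.0025] [-0.2  0.3 -1.4]
```

```bash

python3 -m inch '[[0.0015,0.0003,0,0,0,0,10]]'>/dev/null; python3 ok.py &&
python3 -m inch '[[0.0015,0.0003,0,0,0,-0.3,10]]'>/dev/null; python3 ok.py &&
python3 -m inch '[[0.0015,0,0,0,0,-0.3,10]]'>/dev/null; python3 ok.py &&  python3 go.py 0.5 0 .1 6.05
```

```text
t 15.12 tcpY 105.3 nose(billet) -157.2 push 8.8 Fz -0.8 z 0.1152
t 15.25 tcpY 105.1 nose(billet) -157.4 push 10.1 Fz -0.5 z 0.1147
t 15.38 tcpY 105.1 nose(billet) -157.4 push 10.7 Fz -0.2 z 0.1144
t 15.38 p [ 0.4971 -0.0028  0.1144] yaw 6.49 q [-0.17  0.35 -0.42  0.8   0.02  1.29] F [ 0.  10.7 -0.2] w 0.314
row [-0.0022  0.0145  0.0031] [-0.1  0.4 -1.2]
```

```bash

python3 -m inch '[[0.002,0,0,0,0,-0.3,10]]'>/dev/null; python3 ok.py &&
python3 -m inch '[[0.002,0,0,0,0,-0.3,10]]'>/dev/null; python3 ok.py && python3 -m inch '[[0.002,0,0,0,0,-0.3,10]]'>/dev/null; python3 ok.py
```

```text
t 15.50 tcpY 104.7 nose(billet) -157.8 push 11.9 Fz -1.6 z 0.1141
t 15.62 tcpY 104.4 nose(billet) -158.1 push 12.1 Fz -1.5 z 0.1137
t 15.75 tcpY 104.4 nose(billet) -158.1 push 12.4 Fz -0.8 z 0.1134
```

Push is 12.4 N with no vertical load, against about 6 N of sliding friction, so the pin carries about 5–6 N. Now ease back.

```bash

python3 -m inch '[[-0.0002,0,0,0,0,0,10],[-0.0005,0,0,0,0,0,10],[-0.001,0,0,0,0,0,10],[-0.0015,0,0,0,0,0,10],[-0.002,0,0,0,0,0,10]]'>/dev/null; python3 ok.py
python3 -m inch '[[-0.001,0,0,0,0,0,10],[-0.002,0,0,0,0,0,10],[-0.004,0,0,0,0,0,10],[-0.007,0,0,0,0,0,10],[-0.01,0,0,0,0,0,10]]'>/dev/null; python3 ok.py
python3 - <<'E'
from h import *
p,d=env.capture("side"); cv2.imwrite("pics/s6.png",cv2.resize(p[240:380,310:490,::-1],(720,560),interpolation=cv2.INTER_CUBIC))
E
python3 go.py 0.4768 0.2 .116 6.05
```

```text
t 16.38 tcpY 105.9 nose(billet) -156.6 push 0.3 Fz -2.2 z 0.1134
t 17.00 tcpY 116.2 nose(billet) -146.3 push 0.6 Fz -2.5 z 0.1136
t 17.05 p [0.4949 0.0084 0.1136] yaw 6.69 q [-0.14  0.35 -0.43  0.79  0.01  1.31] F [-0.4  0.6 -2.7] w 0.314
row [-0.1924  0.0005  0.0044] [-0.1  0.6 -0.9]
```

View pics/s6.png

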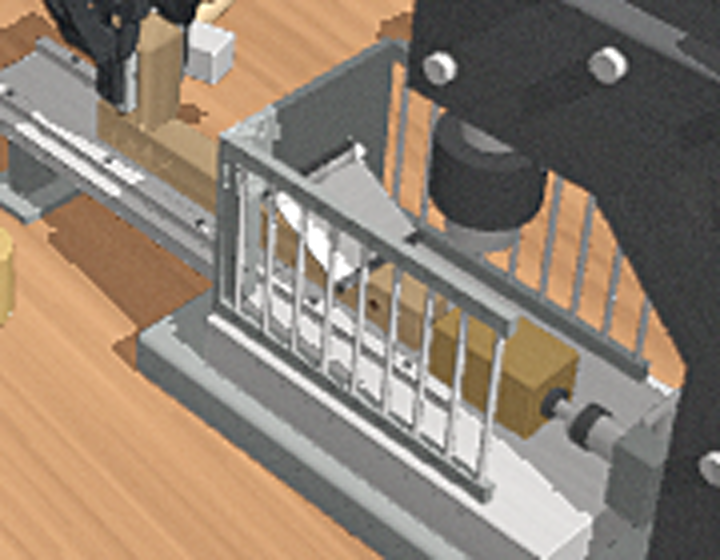

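The billet (505,365) stays against the pin (553,402); the stick has backed off cleanly. Withdraw along the track.

```bash

python3 -m inch '[[-0.015,0,0,0,0,0,10],[-0.035,0,0.001,0,0,0,10],[-0.055,0,0.001,0,0,0,10],[-0.075,0,0.002,0,0,0,10],[-0.095,0,0.002,0,0,0,10]]'>/dev/null; python3 ok.py
python3 -m inch '[[-0.02,0,0,0,0,0,10],[-0.04,0,0.001,0,0,0,10],[-0.06,0,0.001,0,0,0,10],[-0.08,0,0.002,0,0,0,10],[-0.1,0,0.002,0,0,0,10]]'>/dev/null; python3 ok.py
python3 -m inch '[[-0.02,-0.005,0,0,0,0,10],[-0.04,-0.02,0,0,0,0,10],[-0.04,-0.04,0,0,0,0,10],[-0.04,-0.06,0,0,0,0,10]]'>/dev/null; python3 ok.py
python3 go.py 0.4435 0.3465 .15 81.8
python3 - <<'E'
from h import *
p,d=env.capture("side"); cv2.imwrite("pics/s7.png",cv2.resize(p[200:380,260:490,::-1],(766,600),interpolation=cv2.INTER_CUBIC))
E
```

```text
t 17.68 tcpY 213.0 nose(billet) -49.5 push -0.2 Fz -1.6 z 0.1151
t 18.30 tcpY 314.6 nose(billet) 52.1 push 0.2 Fz -1.7 z 0.1167
t 18.80 tcpY 354.9 nose(billet) 92.4 push -0.3 Fz -1.1 z 0.1779
t 18.80 p [0.4698 0.2455 0.1779] yaw 6.81 q [ 0.33  0.34 -0.25  0.97  0.02  1.79] F [ 0.3 -0.2 -1.1] w 0.316
row [-0.1029  0.0295 -0.0142] [ -0.6 -75.   -0.7]
```

View pics/s7.png

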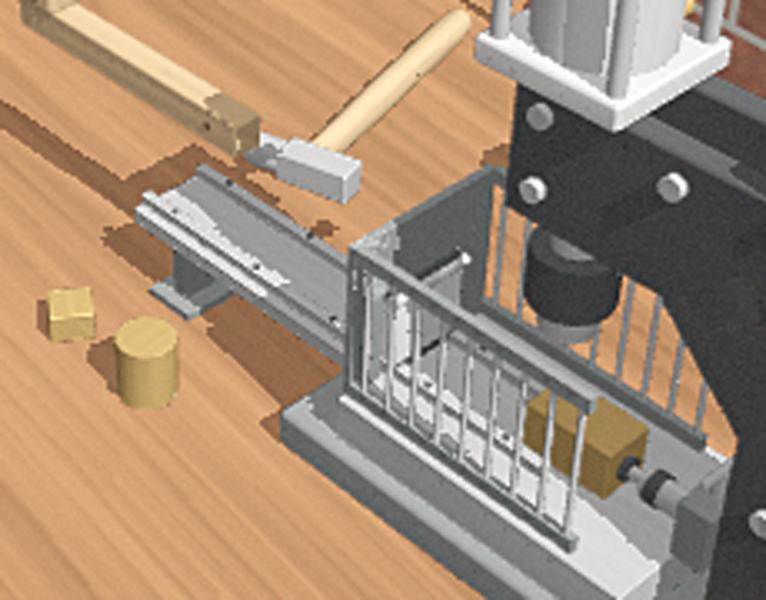

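The flap hangs shut (about 430,300), the billet is at the pin, and the stick is clear. Return the stick to its original place.

```bash

python3 -m inch '[[-0.03,0,0,0,-10,0,10],[-0.06,0,-0.005,0,-20,0,10],[-0.09,0,-0.01,0,-30,0,10],[-0.1,0,-0.014,0,-40,0,10],[-0.103,0,-0.014,0,-50,0,10]]'>/dev/null; python3 go.py  0.4435 0.3465 .15 81.8
python3 -m inch '[[0,0,0,0,-10,0,10],[0,0,0,0,-20,0,10],[0,0,0,0,-25,0,10],[0,0,0,0,-25,0,10]]'>/dev/null; python3 go.py  0.4435 0.3465 .065 81.8
```

```text
t 19.48 p [0.4438 0.3477 0.1815] yaw 57.21 q [ 0.53  0.39 -0.16  1.01  0.01  1.1 ] F [-0.4 -0.5 -2.2] w 0.317
row [ 0.0006  0.0315 -0.0017] [ -0.9 -24.6  -0.2]
t 19.98 p [0.4432 0.3481 0.1811] yaw 82.20 q [ 0.53  0.39 -0.16  1.01  0.01  0.66] F [ 0.7 -0.5 -1.7] w 0.317
row [ 0.0006  0.116  -0.0035] [-1.   0.4 -0.1]
```

```bash

python3 -m inch '[[0,0.03,-0.001,0,0,0,10],[0,0.06,-0.002,0,0,0,10],[0,0.09,-0.0035,0,0,0,10],[0,0.11,-0.0035,-1,0,0,10],[0,0.115,-0.0035,-1,0,0,10]]'>/dev/null; python3 go.py  0.4435 0.3465 .05 81.8
python3 - <<'E'
from h import *
p,d=env.capture("scene"); W=cloud("scene",d); Z=W[...,2]; hsv=cv2.cvtColor(p,cv2.COLOR_RGB2HSV)
m=(W[...,0]>.48)&(W[...,0]<.66)&(abs(W[...,1]-(.347-.137*(W[...,0]-.4435)))<.010)&(Z>.015)&(Z<.07)
for x in np.arange(.48,.66,.03):
    k=m&(abs(W[...,0]-x)<.015); print(round(x,2),k.sum(),np.round(np.percentile(Z[k],[50,80])*1000,1) if k.sum()>5 else "")
E
```

```text
t 20.60 p [0.4422 0.3466 0.0649] yaw 82.17 q [ 0.53  0.52 -0.3   0.75 -0.    0.67] F [-0.2  0.6 -1.5] w 0.311
row [0.0013 0.0149 0.0001] [ 0.1  0.4 -0.1]
0.48 60 [43.3 44.7]
0.51 117 [43.8 45. ]
0.54 124 [43.5 44.7]
0.57 124 [43.8 45. ]
0.6 129 [43.4 44.5]
0.63 160 [42.6 44.5]
0.66 0
```

```bash

python3 -m inch '[[0,0.007,0,0,0,0,10],[0,0.013,0,0,0,0,10],[0,0.0165,0,0,0,0,10],[0,0.018,0,0,0,0,10],[0,0.018,0,0,0,0,10]]'>/dev/null; python3 go.py
```

```text
t 21.27 p [0.4426 0.3467 0.0472] yaw 82.17 q [ 0.53  0.54 -0.32  0.71 -0.    0.67] F [ 0.1  0.4 -1.5] w 0.315
```

```bash

python3 -m inch '[[0,0.001,0,0,0,0,10],[0,0.001,0,0,0,0,10]]'>/dev/null; python3 go.py
python3 -m inch '[[0,0,0,0,0,0,40],[0,0,0,0,0,0,70],[0,0,0,0,0,0,100],[0,0,0,0,0,0,100],[0,0,0,0,0,0,100]]' >/dev/null; python3 go.py
python3 -m inch '[[0,-0.03,0,0,0,0,100],[0,-0.06,0,0,0,0,100],[0,-0.1,0,0,0,0,100],[0,-0.15,0,0,0,0,100],[0,-0.18,0,0,0,0,100]]' >/dev/null; python3 go.py
python3 - <<'E'
from h import *
p,d=env.capture("scene"); W=cloud("scene",d); Z=W[...,2]
roi=(abs(W[...,0]-.54)<.13)&(abs(W[...,1]-.335)<.05)
for lo,hi in [(.02,.032),(.077,.088)]:
    m=roi&(Z>lo)&(Z<hi); print(m.sum(),box(W,m),np.median(Z[m]))
q,_=env.capture("side"); x=np.zeros((600,800,3),np.uint8)
x[:360,:480]=cv2.resize(p[110:380,130:490,::-1],(480,360)); x[240:600,480:800]=cv2.resize(q[240:380,350:475,::-1],(320,360)); cv2.imwrite("pics/s8.png",x)
E
```

```text
t 21.52 p [0.4427 0.3468 0.0469] yaw 82.17 q [ 0.53  0.54 -0.32  0.71 -0.    0.67] F [-2.5 -0.6  4.6] w 0.314
t 22.15 p [0.4427 0.3468 0.0468] yaw 82.18 q [ 0.53  0.54 -0.32  0.71 -0.    0.67] F [ 0.3 -0.1 -0.6] w 1.005
t 22.77 p [0.4435 0.3473 0.2293] yaw 82.17 q [ 0.53  0.37 -0.07  1.13 -0.    0.67] F [ 0.   1.2 -0.5] w 1.004
917 (array([536.6, 335.3]), array([ 26.4, 216.9]), 81.65) 0.025427665083976543
195 (array([443.9, 348.5]), array([28.2, 36.1]), 83.38) 0.08104878873237874
```

View pics/s8.png

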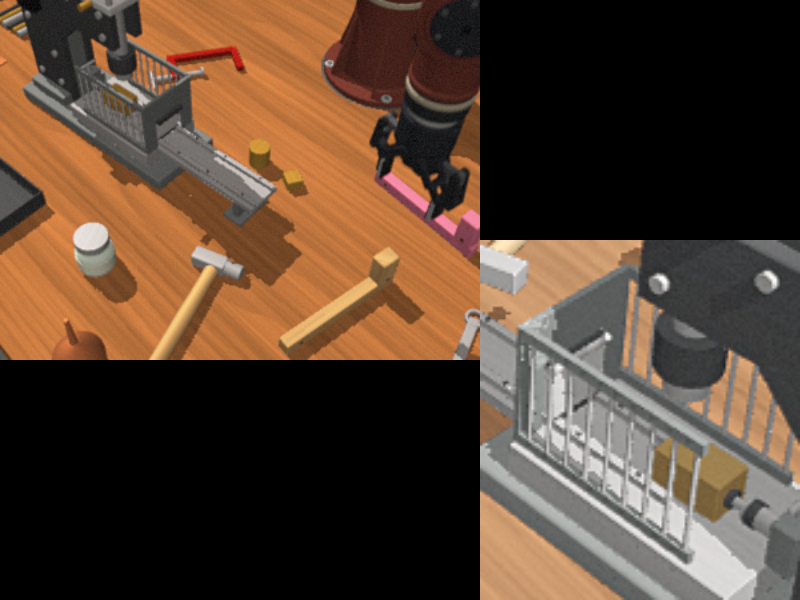

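The stick lies flat on the bench in its old place (bar top at 25 mm, grip top at 81 mm). The flap is shut, the billet sits on the pin, and the bystanders look unmoved. I'm handing in.

```bash
python3 -c "
from plant import env
print(env.close_job())"
```

```text
the job is handed in; nothing more can be done
None
```

The job is handed in at about 23 s of the 72 s allowed. No verdict is reported, so the result rests on my own checks.

**What I did:** I took the wooden stick, not the pink one, by its grip. I used it to push the billet along the track and under the flap, then felt for the pin in steps of about 1 mm. The pin was at about y = -156 mm. I pressed it gently, eased the stick back, drew it out along the track and laid it back in its original place on the bench.

**Last checks:**
- **Billet:** the side camera shows it flat on the track inside the guard, with its end face at the pin.
- **Flap:** it hangs shut behind the billet.
- **Stick:** it lies flat and well clear of the press, bar top at about 25 mm and grip top at about 81 mm.
- **Other things on the bench:** they look unmoved in the final pictures; I did not measure them.

**Doubts and disagreements:**
- **Pin load is inferred:** final push was about 12.4 N against about 6 N of sliding friction, so the pin took roughly 5–6 N. The force left on it after easing back was not measured, only seen as contact in the picture.
- **Tool drift:** during the slow feed the tool tilted about 3.4° and the stick's nose dragged on the track, raising the force early. I saw this in the pictures and corrected most of it before the final press.
- **Camera mismatch:** the scene and side cameras disagreed by up to about 4 mm. For the grip I went by the wrist camera, which agreed with the scene camera to about 1 mm.

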